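# Clamp a repaired picture frame with the wing nut

### The job

Using only your fingertips, clamp the picture frame in the wooden jig: first push the slotted metal strap by its upturned tab, all the way forward until its toe lies over the frame's near rail, and after that turn the loose wing nut clockwise (seen from above) by pushing its wings round, stroke after stroke, until it is fully down and stops. Do not pinch the nut or the tab, do not lift or shift the frame, leave the other things on the bench where they are, and finish with the hand clear.

Things in the scene. Friction and masses are not known exactly. Their poses are not given: they have to be found in the camera images.
- jig: Fixed plywood board 370 x 300 x 18 mm with the clamp on it. Origin: on the axis of the upright stud, at bench height. +x runs from the strap's tab through the stud to the frame, +y left of that, +z up; the board spans x -155 to 215, y -150 to 150 mm. Fences 48 mm high stand beyond the frame and at its +y side. A block under the strap (36.5 mm high) spans x -110 to -20, y -25 to 25 mm.
- keeper_tip (a point): Free end, mid-height, of the steel keeper arm that reaches over the nut from a post (18 mm thick, 72 mm from the stud axis on the jig's +y side). The end is 13 mm from the axis. Axes as the jig's; the arm is 14 mm wide (x), its underside 100 mm and top 106 mm above the bench (110 mm at the post). A finger pushing the wings cannot pass under it; all other sides of the nut are open.
- strap (a joint): How far the strap has slid along the jig's +x, in m: starts between 0 and 0.012, its stop (fully forward) is at 0.045. It slides stiffly (about 2 N) and stays where it is left. Flat aluminium strap 155 x 37 x 7 mm, top 45 mm above the bench.
- strap_tab (a point): Middle of the near (-x) face of the upturned tab at the strap's rear end; moves with the strap, axes as the jig's. The tab is 37 mm wide (y), 6 mm thick, and rises from 45 to 73 mm above the bench. This point is 58 mm above the bench and, with the strap at 0, 110 mm behind (-x of) the stud axis.
- nut (a joint): Angle in rad through which the wing nut has been tightened; grows clockwise seen from above. Starts between 0 and 3.5; its stop (fully down) is at 10.0. At 0 (and every pi) the wings point along the jig's +x and -x. Turns loosely (0.03 N m) and stays where it is left; sinks 0.95 mm per rad.
- nut_wings (a point): On the nut's axis at half the height of its wings' faces; turns and sinks with the nut, x axis along the wings. Steel; two opposite upright wings reach 46 mm from the axis, 6 mm thick, from 12 mm below to 14 mm above this point; hub radius 12 mm, top 3 mm above this point. Fully down the point is 64 mm above the bench (9.5 mm higher at joint 0). Below: washer, strap.
- frame_mid (a point): Centre of the loose picture frame of pale wood, 110 (jig x) x 180 (jig y) x 18 mm, rails 25 mm wide, lying on the board inside the fences, 125 mm from the stud axis along jig +x. Only to be clamped: it must not be moved.
- tape: Bystander on the board: roll of paper tape, 64 mm across, 22 mm high; origin at the centre of its underside.
- jar: Bystander on the board: small white jar with a steel lid, 44 mm across, 50 mm high; origin at the centre of its underside.
- offcut: Bystander on the board: wooden offcut 70 x 28 x 20 mm; origin at the centre of its underside.

How it is judged (in metres and radians):
On the way, in this order (a step that is already met when the one before it is completed fails the run):
1. the strap is pushed fully forward over the frame while the nut is still loose (value of joint strap above 0.04 m and value of joint nut below 8.5 rad), for 0.2 s.
2. the wing nut is run down to its stop (value of joint nut above 9.6 rad), for 0.2 s.
At the end, for the whole second after the job is handed in: The strap is within 5 mm of its forward stop, the wing nut within 0.4 rad of its tight stop, the frame within 12 mm of where it lay, and the hand is clear (value of joint strap above 0.04 m and value of joint nut above 9.6 rad and distance of frame_mid from where it was at the start of the episode below 0.012 m); the robot touches nothing.
It fails at once if the nut or the strap's tab is pinched (a wing or the tab pressed on both faces at once, or the hub squeezed) ((contact force between the fingers and nut_c1 above 2 N and contact force between the fingers and nut_c2 above 2 N) or (contact force between the fingers and nut_c3 above 2 N and contact force between the fingers and nut_c4 above 2 N) or (contact force between the fingers and strap_c4 above 2 N and contact force between the fingers and strap_c5 above 2 N) or contact force between the fingers and nut_c0 above 15 N).
It fails at once if the frame is lifted or shifted by more than 12 mm (distance of frame_mid from where it was at the start of the episode above 0.012 m).
It fails at once if a bystander is carried off, lifted or knocked (moved by more than 30 mm) (distance of any of tape, jar, offcut, bottle, mug, can, driver from where it was at the start of the episode above 0.03 m).
It also fails if it takes over 58 s, if anything falls off the work surface, if the arm or the gripper's body presses on something with over 40 N, if the wrist force passes 120 N, or if a joint passes its speed limit or range.

### The arm

A 7-joint arm with a two-finger parallel gripper is mounted at the origin on the work surface. World frame = base frame: x ahead of the robot, y to its left, z up, the work surface at z = 0. Lengths are in m, angles in degrees, forces in N, time in s.
With the tool pointing down it reaches from about 0.35 to 0.9 m from the base axis. Payload 7.2 kg.
Tool frame: the origin (TCP) lies midway between the tips of the shut fingers; the grasp point (between the pads) lies 19 mm behind it; z points along the fingers, y is the direction in which the jaws open and shut (so a half turn about z gives the same grasp; the last joint's range is limited). The gripper opens to 85 mm and grips with 20 to 120 N. Pads are 22 mm wide; open, the fingers measure 114 mm over their backs; the gripper's body (76 mm by 85 mm) begins 54 mm behind the grasp point. The pads swing forward as they close: fully open they stand 13 mm farther back than shut.
Start: joints at [63.186, 23.554, -0.728, 91.456, 0.321, 64.991, -4.71], TCP at [0.243, -0.576, 0.231] pointing down, gripper open.
Joint ranges: [-169.25, 169.25], [-16.82, 113.86], [-84.01, 82.57], [7.8, 145.47], [-59.2, 239.2], [7.22, 106.19], [-163.78, 163.78]. Speed limits (degrees/s): [136.94, 136.94, 172.46, 172.46, 180, 180, 180].

### API

Orientations are given as [roll, pitch, yaw] about the fixed x, y, z axes, in that order (R = Rz(yaw) Ry(pitch) Rx(roll)).
In Python, from plant import bot gives the robot as it stands.
- The arm moves only by the tool carry_out, never from a script. Its argument "targets" is one flat list of numbers, 6 for each row, row after row: the shift along the tool's x, y, z in mm, then the turn, a rotation vector about the tool's x, y, z in rad. A call has 1 to 8 rows; each row is the pose to reach, as a shift and turn from the pose measured when the call began, along the tool's axes at that moment; what a row does not reach only later rows make up. A row lasts 1/10 s, in which the tool goes at most 50 mm and 8.59 degrees, less where a joint would pass 70% of its speed; a pose out of reach is approached as far as the arm can. A call with a gripper value outside its range is refused whole. "jaw" is the finger opening in mm, from 0 to 85.4, set as the call begins (left out, the last holds). The fingers move at their own pace and stop on an object; the grip force is fixed at half the most. Time passes only in rows, so rows that repeat a pose let the fingers close. It gives the time, the measured TCP pose, the force and the opening at its end, in the units of the state.
- bot.observe(): the state, without advancing time (a new reading comes with each control period).
- bot.capture(name): name is "side" or "top"; returns the picture (400x640x3 uint8, red, green, blue); there is no depth.
- bot.get_calibration(name): a dict with "intrinsics" (3x3 intrinsics, pixels), "R" (3x3) and "t" (3): a world point X has camera coordinates R X + t. Camera axes: x right, y down, z forward; pixel columns grow to the right and rows downward; lengths in m; the calibration is good to about 2 mm. A picture is of the moment at which its call begins. get_calibration takes no time and is no camera call.
- bot.finish_job(): hands the job in, once; it reports no verdict.
Trained networks look in the newest picture that a camera, given by its name, has taken for a name from the list of things; names that differ only in an ending like _2 or _b are one class to them, and where a whole thing is asked for, a point or a joint stands for the part that bears it (a point fixed in the world has none). Each returns a list of dicts, best first, with "confidence" (0 to 1); they miss things now and then, are a little off and sometimes report something else, mostly with a low value. They report only what shows in the picture. A call takes as long as a camera call.
- bot.trace(camera, query): "mask" (400x640 bool, what is visible of it) and "location" ([column, row] in pixels, amid what is visible of it).
- bot.landmark_of(camera, query): "location" ([column, row] in pixels: a listed point, or the origin of a listed thing).
The state is a dict: "time": time; "qpos": joint angles; "qvel": joint speeds; "tau": joint torques, N m; "tcp_pos": TCP position; "eef_rot": TCP orientation; "wrist_force": force on the tool from outside, world axes, zero at the start; "moment": the same for the moment, N m; "grip_width": finger opening in m.
Only numpy, scipy, OpenCV 4.12 (cv2) and the standard library are available. Lean on these libraries where they do the work, as an engineer would, in place of code of your own. Each camera call takes 0.05 s, during which the arm holds its last target.

## Working session

There is one attempt and no reset: what is moved stays moved. The work goes in short steps, Python scripts to look and compute and a tool call to move; the robot and the scene stay as the last step left them, time stands still between calls to the robot, and variables do not carry over. Pictures are saved under pics/ and viewed, and the job is handed in when it is done.

Besides the shell and the picture viewer there is one more tool, called after ">>>" as name(argument=value, ...), one argument or row to a line, values as JSON. carry_out: Moves the arm, as the interface text tells. Its arguments: {"type":"object","properties":{"targets":{"type":"array"},"jaw":{"type":"number"}},"required":["targets"]}

```bash
ls; mkdir -p pics
python3 - <<'E'
from plant import bot
import cv2
print(bot.observe())
for n in("side","top"):
    im=bot.capture(n); cv2.imwrite(f"pics/{n}0.png",im[:,:,::-1])
    c=bot.get_calibration(n); print(n,c)
    for q in("strap_tab","nut_wings","keeper_tip","frame_mid","jig","tape","jar","offcut"):
        print(q,[( [round(float(v),1) for v in d["location"]],round(d["confidence"],2)) for d in bot.landmark_of(n,q)[:2]])
E
```

```text
pics
{'time': 0.0, 'qpos': array([63.18620719, 23.60163246, -0.7294651 , 91.50533583,  0.31885881,
       64.99001558, -4.70892555]), 'qvel': array([ 0.01223649,  0.00157386,  0.03867103, -0.02865434,  0.09450408,
       -0.07245602,  0.084757  ]), 'tau': array([ 5.48760472e-04, -6.00619197e+01,  6.82043955e-01, -2.99408913e+01,
        1.37386020e-02,  1.06208082e-02,  3.94290987e-05]), 'tcp_pos': array([ 0.24304846, -0.57525335,  0.2304262 ]), 'eef_rot': array([-1.79905117e+02,  4.48811306e-03,  2.29086115e+01]), 'wrist_force': array([-0.168847  , -0.9342638 , -0.08375497]), 'moment': array([0.01027895, 0.07279613, 0.00798151]), 'grip_width': 0.08516551754147095}
side {'intrinsics': array([[423.21655428,   0.        , 317.61095871],
       [  0.        , 423.21655428, 196.36510141],
       [  0.        ,   0.        ,   1.        ]]), 'R': array([[-0.95575715, -0.29394663,  0.01112006],
       [-0.22275989,  0.69857213, -0.67998163],
       [ 0.19211014, -0.6523744 , -0.73314482]]), 't': array([0.59043542, 0.17227536, 0.7451476 ])}
strap_tab [([389.3, 163.3], 0.86), ([335.0, 150.4]
[... 232 characters left out ...]
66), ([342.1, 188.0], 0.66)]
top {'intrinsics': array([[396.33529625,   0.        , 317.38293149],
       [  0.        , 396.33529625, 208.39005495],
       [  0.        ,   0.        ,   1.        ]]), 'R': array([[ 9.02161117e-04, -9.99960368e-01, -8.85713454e-03],
       [-9.98616937e-01, -4.35275864e-04, -5.25739737e-02],
       [ 5.25680348e-02,  8.89231476e-03, -9.98577753e-01]]), 't': array([0.01967558, 0.59171834, 0.73392479])}
strap_tab [([396.4, 261.0], 0.97)]
nut_wings [([381.2, 206.5], 0.57)]
keeper_tip [([376.8, 210.1], 0.58)]
frame_mid [([355.2, 146.7], 0.96)]
jig [([374.6, 207.8], 0.96)]
tape [([342.8, 279.4], 0.74)]
jar [([428.5, 183.2], 0.69)]
offcut [([445.5, 241.5], 0.58)]
```

```bash
cat > h.py <<'E'
from plant import bot
import numpy as np, cv2
C={n:bot.get_calibration(n) for n in("side","top")}
def ray(n,p,z):
    c=C[n];d=c["R"].T@np.linalg.inv(c["intrinsics"])@np.array([p[0],p[1],1.]);o=-c["R"].T@c["t"]
    return o+d*(z-o[2])/d[2]
def proj(n,X):
    c=C[n];v=c["intrinsics"]@(c["R"]@np.asarray(X,float)+c["t"]);return v[:2]/v[2]
def tri(a,b):
    A=[];
    for n,p in(("side",a),("top",b)):
        c=C[n];P=c["intrinsics"]@np.c_[c["R"],c["t"]]
        A+=[p[0]*P[2]-P[0],p[1]*P[2]-P[1]]
    A=np.array(A);return np.linalg.lstsq(A[:,:3],-A[:,3],rcond=None)[0]
E
python3 - <<'E'
from h import *
S=dict(strap_tab=([389.3,163.3],[396.4,261.0],.058),nut=([343.9,162.3],[381.2,206.5],.07),keeper=([343.7,154.1],[376.8,210.1],.103),frame=([280.4,178.8],[355.2,146.7],.027),jig=([341.5,187.3],[374.6,207.8],0))
for k,(a,b,z) in S.items(): print(k,tri(a,b).round(4),ray("side",a,z).round(4),ray("top",b,z).round(4))
for k,b,z in(("tape",(342.8,279.4),.018),("jar",(428.5,183.2),.018),("offcut",(445.5,241.5),.018)):print(k,ray("top",b,z).round(3))
for n,(x,y,w,h) in dict(side=(220,90,240,180),top=(290,110,200,200)).items():
    im=cv2.imread(f"pics/{n}0.png"); cv2.imwrite(f"pics/{n}0z.png",cv2.resize(im[y:y+h,x:x+w],None,fx=3,fy=3,interpolation=cv2.INTER_CUBIC))
E
```

```text
strap_tab [ 0.4992 -0.1179  0.0683] [ 0.5016 -0.129   0.058 ] [ 0.4964 -0.1202  0.058 ]
nut [ 0.5914 -0.0928  0.0674] [ 0.59   -0.0901  0.07  ] [ 0.5922 -0.0922  0.07  ]
keeper [ 0.587  -0.0795  0.1017] [ 0.5891 -0.0777  0.103 ] [ 0.5843 -0.0798  0.103 ]
frame [ 0.7123 -0.0504  0.0221] [ 0.7142 -0.0456  0.027 ] [ 0.7071 -0.0509  0.027 ]
jig [ 0.5926 -0.0911 -0.0051] [ 0.5903 -0.0864  0.    ] [ 0.5937 -0.0901  0.    ]
tape [ 0.459 -0.028  0.018]
jar [ 0.639 -0.19   0.018]
offcut [ 0.53  -0.22   0.018]
```

View pics/side0z.png

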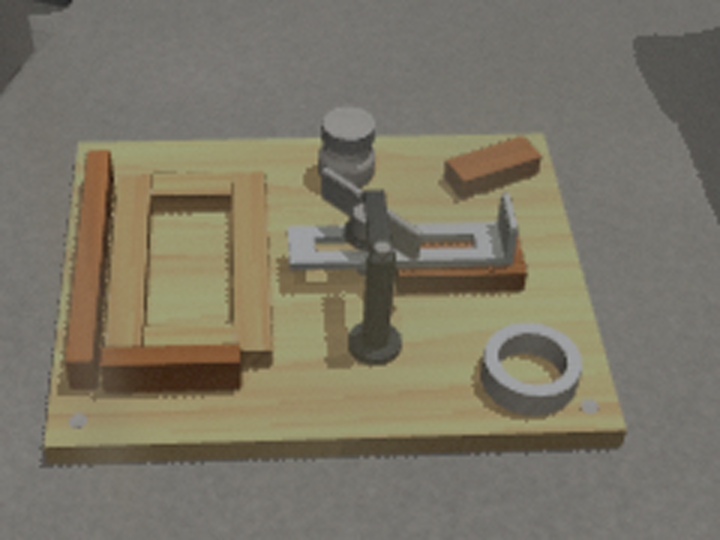

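View pics/top0z.png

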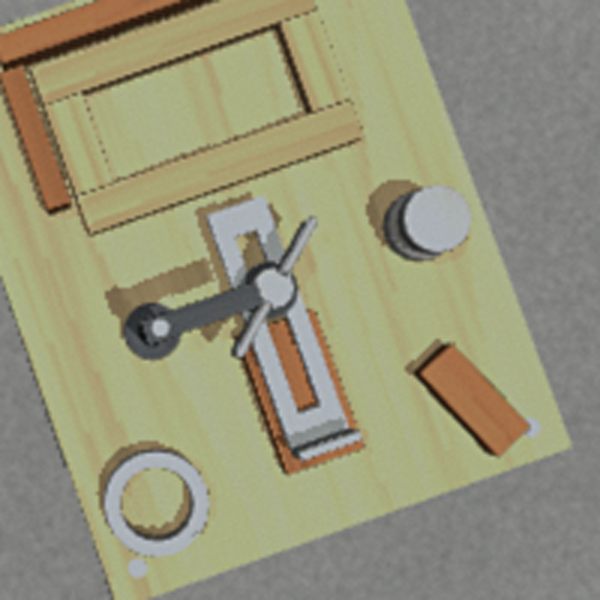

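View pics/side0.png

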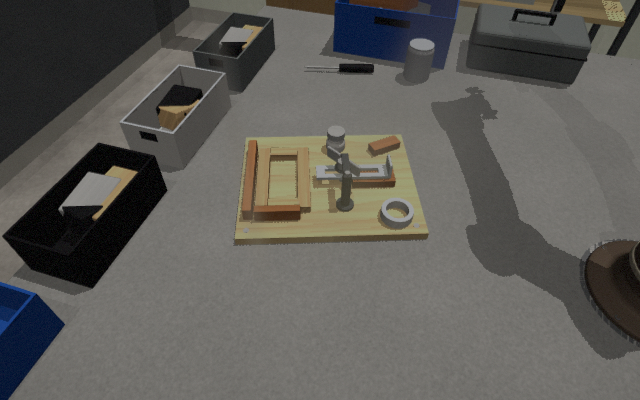

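The side view shows the board with the strap's tab at full-image pixel (389,163), the nut under the keeper at (344,162) and the tape at (396,215). In the top view the wing ends are at about (394,183) and (370,228). The jar and offcut sit to the right, well clear. Next I'll fit the jig pose.

```bash
cat > fit.py <<'E'
from h import *
from scipy.optimize import least_squares
def jw(p,X): 
    c,s=np.cos(p[2]),np.sin(p[2]); X=np.asarray(X,float); return np.array([p[0]+c*X[0]-s*X[1],p[1]+s*X[0]+c*X[1],X[2]])
E
python3 - <<'E'
from fit import *
obs={}
for n in("side","top"):
    for k in range(1): pass
S=dict(strap_tab=([389.3,163.3],[396.4,261.0]),nut=([343.9,162.3],[381.2,206.5]),keeper=([343.7,154.1],[376.8,210.1]),frame=([280.4,178.8],[355.2,146.7]),jig=([341.5,187.3],[374.6,207.8]))
def pts(p): return dict(strap_tab=(-.11+p[3],0,.058),nut=(0,0,.0727),keeper=(0,.013,.103),frame=(.125,0,.027),jig=(0,0,0))
def res(p,full=False):
    r=[];P=pts(p)
    for k,(a,b) in S.items():
        for n,o in(("side",a),("top",b)): r+=list(proj(n,jw(p,P[k]))-o)
    return np.array(r)
f=least_squares(res,[.592,-.091,.33,.005],loss="soft_l1")
print(f.x,np.degrees(f.x[2]));print(f.fun.reshape(-1,4).round(1))
p=f.x
# overlay
for n,(x,y,w,h) in dict(side=(220,90,240,180),top=(270,80,230,240)).items():
    im=cv2.imread(f"pics/{n}0.png");z=3 if n=="side" else 2.5
    im=cv2.resize(im[y:y+h,x:x+w],None,fx=z,fy=z)
    def L(A,B,c):
        a,b=[tuple(int(v) for v in (proj(n,jw(p,Q))+.5-[x,y])*z) for Q in(A,B)];cv2.line(im,a,b,c,1)
    B=[(-.155,-.15,.018),(.215,-.15,.018),(.215,.15,.018),(-.155,.15,.018)]
    for i in range(4):L(B[i],B[(i+1)%4],(0,0,255))
    B=[(-.11,-.025,.0365),(-.02,-.025,.0365),(-.02,.025,.0365),(-.11,.025,.0365)]
    for i in range(4):L(B[i],B[(i+1)%4],(255,0,0))
    s=p[3];B=[(-.11+s,-.0185,.073),(-.104+s,-.0185,.073),(-.104+s,.0185,.073),(-.11+s,.0185,.073)]
    for i in range(4):L(B[i],B[(i+1)%4],(0,255,0))
    a=-.82;c,d=.046*np.cos(a),.046*np.sin(a);L((-c,-d,.0867),(c,d,.0867),(255,0,255))
    L((0,.013,.106),(0,.072,.11),(0,255,255))
    cv2.imwrite(f"pics/ov_{n}.png",im)
E
```

```text
[ 0.59127924 -0.09030483  0.32984385  0.01208778] 18.898660334208692
[[ 0.8  2.5  1.  -1.3]
 [-0.5 -1.2 -0.9  0.4]
 [ 1.   0.1 -1.1 -1.7]
 [ 2.8 -0.9 -0.6 -1.3]
 [ 0.  -1.3  0.1  1.3]]
```

View pics/ov_top.png

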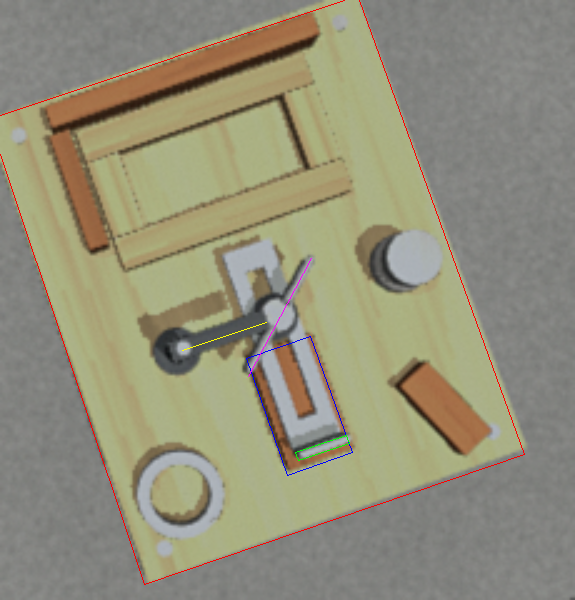

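View pics/ov_side.png

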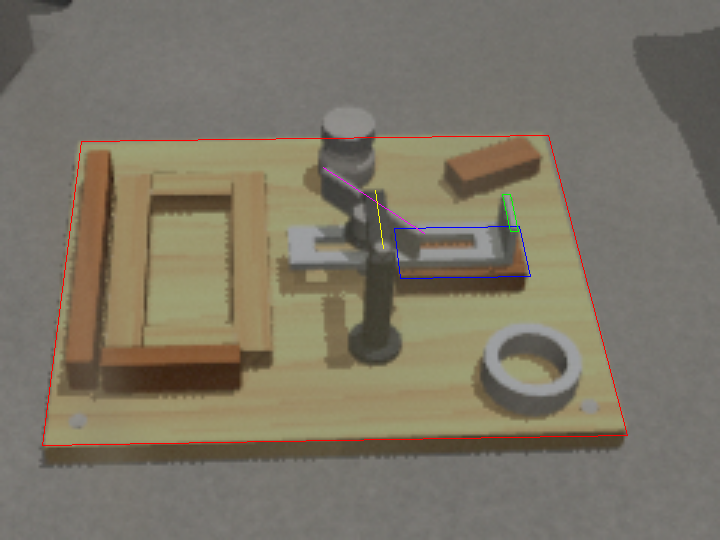

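```bash
cat > plan.py <<'E'
from fit import *
from scipy.spatial.transform import Rotation as Ro
P=[.5913,-.0908,np.radians(18.9)]
def cur():
    o=bot.observe();R=Ro.from_euler("xyz",o["eef_rot"],degrees=True);return o,np.array(o["tcp_pos"]),R
def rows(targets,p=None,yaw0=None):
    """targets: list (xyz world, yaw deg unwrapped); returns flat rows from current pose"""
    o,p0,R=cur();out=[]
    for x,yaw in targets:
        d=R.inv().apply(np.asarray(x)-p0)*1000
        rv=(R.inv()*Ro.from_euler("xyz",[180,0,yaw],degrees=True)).as_rotvec()
        out.append([*d.round(0).astype(int).tolist(),*rv.round(2).tolist()])
    for r in out: print(", ".join(f"{v:g}" for v in r)+",")
def inj(x):
    d=np.asarray(x)-[P[0],P[1],0];c,s=np.cos(P[2]),np.sin(P[2]);return np.array([c*d[0]+s*d[1],-s*d[0]+c*d[1],d[2]])*1000
def st():
    o,p,R=cur();print("t",round(o["time"],2),"jig mm",inj(p).round(1),"rot",np.round(o["eef_rot"],1),"F",np.round(o["wrist_force"],1),"M",np.round(o["moment"],2),"g",round(o["grip_width"],3),"q",np.round(o["qpos"],0))
def lin(xj,yaw,n,lim=8.2):
    """xj jig m, yaw world"""
    o,p,R=cur();y0=o["eef_rot"][2];T=jw(P,xj);dy=yaw-y0
    return [(p+(T-p)*(k+1)/n,y0+dy*(k+1)/n) for k in range(n)]
E
python3 - <<'E'
from plan import *
st(); T=lin((-.145,0,.2),198.9,22); rows(T[:8])
E
```

```text
t 0.9 jig mm [-486.3 -346.   231.3] rot [180.   -0.   22.9] F [ 0.4 -0.1  0.1] M [0.03 0.04 0.03] g 0.085 q [63. 24. -1. 91.  0. 65. -5.]
17, -15, 1, 0, -0, -0.14,
33, -29, 3, 0, -0, -0.28,
50, -44, 4, 0, 0, -0.42,
66, -58, 6, 0, 0, -0.56,
83, -73, 7, 0, 0, -0.7,
99, -88, 9, 0, 0, -0.84,
116, -102, 10, 0, 0, -0.98,
133, -117, 11, 0, 0, -1.12,
```

>>> carry_out(
  targets=[17, -15, 1, 0, 0, -0.14, 33, -29, 3, 0, 0, -0.28, 50, -44, 4, 0, 0, -0.42, 66, -58, 6, 0, 0, -0.56, 83, -73, 7, 0, 0, -0.7, 99, -88, 9, 0, 0, -0.84, 116, -102, 10, 0, 0, -0.98, 133, -117, 11, 0, 0, -1.12],
  jaw=0,
)

```text
time: 1.7
tcp_pos: [0.3206, -0.4155, 0.2204]
eef_rot: [180.0, 0.0, 87.4]
wrist_force: [0.8, 0.3, -0.8]
grip_width: -0.0002
```

Run:
```python
from plan import *
st(); T=lin((-.145,0,.2),198.9,14); rows(T[:8])
```

```text
t 1.7 jig mm [-361.3 -219.5  220.4] rot [180.    0.   87.4] F [ 0.8  0.3 -0.8] M [-0.01 -0.   -0.01] g -0.0 q [ 61.  15. -17. 105.   5.  60.  40.]
20, 9, 1, 0, 0, -0.14,
40, 17, 3, 0, 0, -0.28,
61, 26, 4, 0, 0, -0.42,
81, 35, 6, 0, 0, -0.56,
101, 43, 7, 0, 0, -0.7,
121, 52, 9, 0, 0, -0.83,
142, 60, 10, -0, 0, -0.97,
162, 69, 12, -0, 0, -1.11,
```

>>> carry_out(
  targets=[20, 9, 1, 0, 0, -0.14, 40, 17, 3, 0, 0, -0.28, 61, 26, 4, 0, 0, -0.42, 81, 35, 6, 0, 0, -0.56, 101, 43, 7, 0, 0, -0.7, 121, 52, 9, 0, 0, -0.83, 142, 60, 10, 0, 0, -0.97, 162, 69, 12, 0, 0, -1.11],
)

```text
time: 2.5
tcp_pos: [0.3971, -0.256, 0.2086]
eef_rot: [-180.0, 0.1, 151.3]
wrist_force: [-0.0, 0.2, -0.5]
grip_width: 0.0002
```

Run:
```python
from plan import *
st(); T=lin((-.145,0,.12),198.9,7); rows(T+T[-1:])
```

```text
t 2.5 jig mm [-237.2  -93.4  208.6] rot [-1.800e+02  1.000e-01  1.513e+02] F [-0.   0.2 -0.5] M [-0.02 -0.01 -0.05] g 0.0 q [ 56.  13. -33. 112.   8.  58.  80.]
1, 19, 13, -0, 0, -0.12,
2, 37, 25, -0, 0, -0.24,
3, 56, 38, -0, 0, -0.36,
4, 75, 51, -0, 0, -0.47,
5, 94, 63, -0, 0, -0.59,
6, 112, 76, -0, 0, -0.71,
7, 131, 88, -0, 0, -0.83,
7, 131, 88, -0, 0, -0.83,
```

>>> carry_out(
  targets=[1, 19, 13, 0, 0, -0.12, 2, 37, 25, 0, 0, -0.24, 3, 56, 38, 0, 0, -0.36, 4, 75, 51, 0, 0, -0.47, 5, 94, 63, 0, 0, -0.59, 6, 112, 76, 0, 0, -0.71, 7, 131, 88, 0, 0, -0.83, 7, 131, 88, 0, 0, -0.83],
)

```text
time: 3.3
tcp_pos: [0.4542, -0.1353, 0.1195]
eef_rot: [179.9, 0.0, -160.8]
wrist_force: [-0.2, -0.8, 0.7]
grip_width: -0.0
```

Run:
```python
from plan import *
st(); T=lin((-.137,0,.060),198.9,3); rows(T+T[-1:])
for n in("side","top"): 
    im=bot.capture(n);x,y=(230,60) if n=="side" else (270,120)
    cv2.imwrite(f"pics/{n}1.png",cv2.resize(im[y:y+200,x:x+230,::-1],None,fx=2.5,fy=2.5))
```

```text
t 3.3 jig mm [-144.1    2.3  119.5] rot [ 179.9    0.  -160.8] F [-0.2 -0.8  0.7] M [0.02 0.   0.01] g -0.0 q [ 46.  23. -43. 117.  20.  48. 101.]
-2, -1, 20, 0, 0, -2.09,
-5, -2, 40, 0, -0, 2.1,
-7, -2, 60, 0, 0, 0.01,
-7, -2, 60, 0, 0, 0.01,
```

View pics/side1.png

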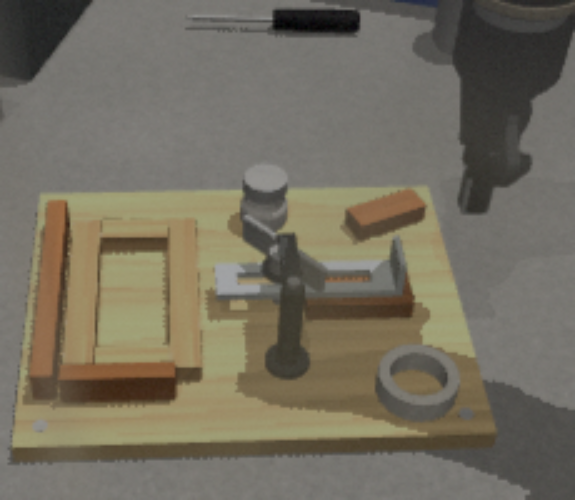

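View pics/top1.png

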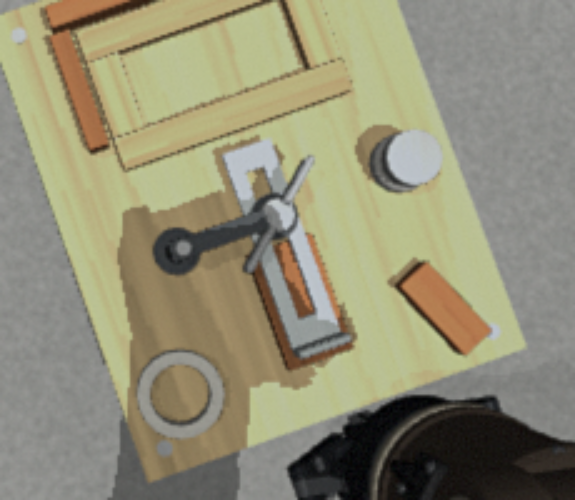

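Run:
```python
from plan import *
o,p,R=cur()
for n,x,y in(("side",230,60),("top",270,120)): print(n,((proj(n,p)-[x,y])*2.5).round())
```

```text
side [471. 205.]
top [363. 427.]
```

The side view shows the shut fingertips at crop pixel (475,205), where the projection puts them. They are behind the tab and clear of everything, so I'll descend.

>>> carry_out(
  targets=[-2, -1, 20, 0, 0, 0, -4, -2, 40, 0, 0, 0, -5, -2, 62, 0, 0, 0, -5, -2, 62, 0, 0, 0],
)

```text
time: 3.8
tcp_pos: [0.4576, -0.1392, 0.057]
eef_rot: [180.0, -0.2, -161.4]
wrist_force: [0.3, 0.2, 0.7]
grip_width: -0.0001
```

Run:
```python
import re
s=open('plan.py').read().replace("dy=yaw-y0","dy=(yaw-y0+180)%360-180 if wrap else yaw-y0").replace("n,lim=8.2):","n,wrap=True):");open('plan.py','w').write(s)
from plan import *
st(); T=lin((-.112,0,.0585),198.9,4); rows(T+T[-1:])
```

```text
t 3.8 jig mm [-142.1   -2.5   57. ] rot [ 180.    -0.2 -161.4] F [0.3 0.2 0.7] M [-0.01  0.04 -0.  ] g -0.0 q [ 42.  29. -38. 119.  27.  42.  95.]
-8, 1, 0, 0, -0, -0,
-15, 1, -1, 0, -0, -0,
-23, 2, -1, 0, -0, -0,
-30, 3, -2, 0, -0, -0.01,
-30, 3, -2, 0, -0, -0.01,
```

>>> carry_out(
  targets=[-8, 1, 0, 0, 0, 0, -15, 1, -1, 0, 0, 0, -23, 2, -1, 0, 0, 0, -29, 3, -2, 0, 0, 0, -33, 3, -2, 0, 0, 0, -37, 3, -2, 0, 0, 0, -41, 3, -2, 0, 0, 0, -45, 3, -2, 0, 0, 0],
)

```text
time: 4.6
tcp_pos: [0.4991, -0.1219, 0.0588]
eef_rot: [179.9, -0.2, -161.4]
wrist_force: [-2.4, -0.2, 0.4]
grip_width: -0.0002
```

Run:
```python
from plan import *
st(); T=lin((-.081,0,.0585),198.9,4); rows(T+T[-1:])
```

```text
t 4.6 jig mm [-97.3   0.4  58.8] rot [ 179.9   -0.2 -161.4] F [-2.4 -0.2  0.4] M [0.05 0.54 0.01] g -0.0 q [ 38.  31. -38. 114.  27.  44.  92.]
-4, 0, 0, 0, -0, -0,
-8, 0, 0, 0, -0, -0,
-12, 0, 0, 0, -0, -0,
-16, 0, 0, 0, -0, -0.01,
-16, 0, 0, 0, -0, -0.01,
```

Contact is made at about 2.4 N, which matches the strap's sliding friction. I'll keep pushing.

>>> carry_out(
  targets=[-4, 0, 0, 0, 0, 0, -8, 0, 0, 0, 0, 0, -12, 0, 0, 0, 0, 0, -16, 0, 0, 0, 0, 0, -18, 0, 0, 0, 0, 0],
)

```text
time: 5.1
tcp_pos: [0.5165, -0.1159, 0.0586]
eef_rot: [179.9, -0.2, -161.4]
wrist_force: [-3.5, 0.3, 1.2]
grip_width: -0.0001
```

Run:
```python
from plan import *
st()
```

```text
t 5.1 jig mm [-78.9   0.5  58.6] rot [ 179.9   -0.2 -161.4] F [-3.5  0.3  1.2] M [ 0.1   0.53 -0.  ] g -0.0 q [ 36.  32. -38. 112.  27.  45.  92.]
```

Next, 1 mm per row until the force jumps at the stop.

>>> carry_out(
  targets=[-1, 0, 0, 0, 0, 0, -2, 0, 0, 0, 0, 0, -3, 0, 0, 0, 0, 0],
)

```text
time: 5.4
tcp_pos: [0.5193, -0.1149, 0.0586]
eef_rot: [179.9, -0.2, -161.4]
wrist_force: [-1.4, 0.6, 1.3]
grip_width: -0.0004
```

>>> carry_out(
  targets=[-1, 0, 0, 0, 0, 0, -2, 0, 0, 0, 0, 0],
)

```text
time: 5.6
tcp_pos: [0.5213, -0.1142, 0.0586]
eef_rot: [179.9, -0.2, -161.4]
wrist_force: [-2.2, 0.5, 0.9]
grip_width: 0.0001
```

>>> carry_out(
  targets=[-1, 0, 0, 0, 0, 0, -2, 0, 0, 0, 0, 0],
)

```text
time: 5.8
tcp_pos: [0.5215, -0.1142, 0.0584]
eef_rot: [179.9, -0.4, -161.4]
wrist_force: [-9.7, -1.8, 7.7]
grip_width: 0.0001
```

Run:
```python
from plan import *
st()
for n in("side","top"): 
    im=bot.capture(n);x,y=(230,60) if n=="side" else (270,120)
    print(n,[(d["location"],d["confidence"]) for d in bot.landmark_of(n,"strap_tab")[:1]])
    cv2.imwrite(f"pics/{n}2.png",cv2.resize(im[y:y+200,x:x+230,::-1],None,fx=2.5,fy=2.5))
```

```text
t 5.8 jig mm [-73.6   0.5  58.4] rot [ 179.9   -0.4 -161.4] F [-9.7 -1.8  7.7] M [-0.21  2.05  0.03] g 0.0 q [ 36.  33. -37. 111.  27.  46.  91.]
side [([373.7, 163.9], 0.8)]
top [([390.3, 239.8], 0.68)]
```

View pics/side2.png

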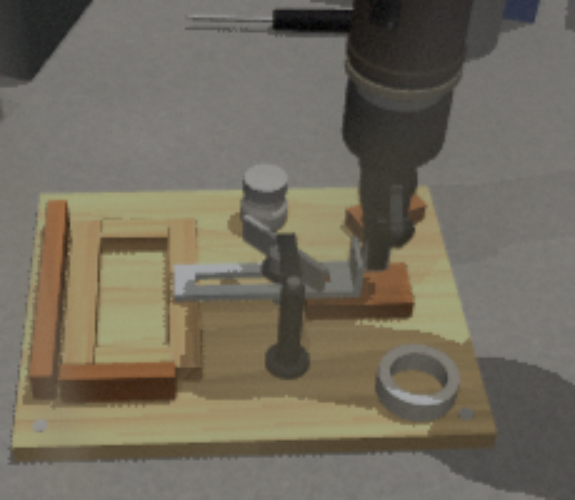

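View pics/top2.png

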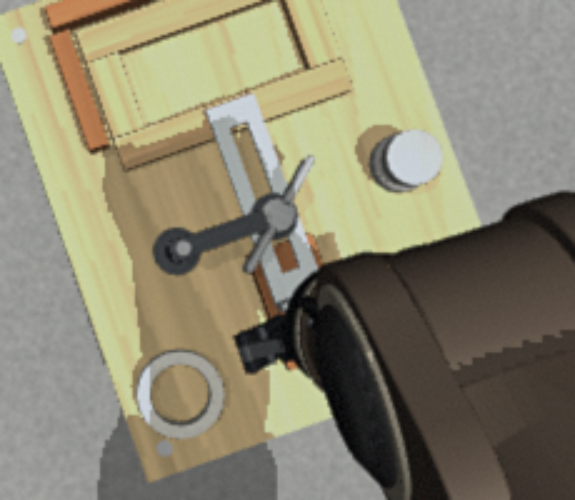

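The stop is reached: force jumped to about 10 N, and the strap's toe lies over the near rail at top-crop (235,110). I'll back off, rise, and go over to the nut's +x side.

>>> carry_out(
  targets=[6, 0, 0, 0, 0, 0, 14, 0, 0, 0, 0, 0, 16, 0, -20, 0, 0, 0, 16, 0, -50, 0, 0, 0, 10, 0, -85, 0, 0, 0],
)

```text
time: 6.5
tcp_pos: [0.5114, -0.1178, 0.1436]
eef_rot: [179.9, -0.5, -161.5]
wrist_force: [1.3, -1.1, -0.4]
grip_width: 0.0001
```

Run:
```python
from plan import *
st(); T=lin((.0335,.003,.14),198.9,4); rows(T+T[-1:])
```

```text
t 6.5 jig mm [-84.4   0.4 143.6] rot [ 179.9   -0.5 -161.5] F [ 1.3 -1.1 -0.4] M [-0.03 -0.02 -0.  ] g 0.0 q [ 40.  26. -42. 108.  21.  55.  97.]
-29, 1, 1, 0, -0.01, -0,
-59, 2, 1, 0, -0.01, -0,
-88, 3, 2, 0, -0.01, -0,
-118, 3, 3, 0, -0.01, -0.01,
-118, 3, 3, 0, -0.01, -0.01,
```

>>> carry_out(
  targets=[-29, 1, 1, 0, 0, 0, -59, 2, 1, 0, 0, 0, -88, 3, 2, 0, -0.01, 0, -118, 3, 3, 0, -0.01, -0.01, -118, 3, 3, 0, -0.01, -0.01],
)

```text
time: 7.0
tcp_pos: [0.6251, -0.0754, 0.1395]
eef_rot: [179.8, 0.3, -160.8]
wrist_force: [0.1, 0.1, -1.2]
grip_width: -0.0002
```

Run:
```python
from plan import *
st(); T=lin((.0335,.003,.058),198.9,3); rows(T+T[-1:])
for n in("side","top"): 
    im=bot.capture(n);x,y=(230,60) if n=="side" else (270,120)
    cv2.imwrite(f"pics/{n}3.png",cv2.resize(im[y:y+200,x:x+230,::-1],None,fx=2.5,fy=2.5))
```

```text
t 7.0 jig mm [ 37.    3.6 139.5] rot [ 179.8    0.3 -160.8] F [ 0.1  0.1 -1.2] M [-0.   -0.03 -0.04] g -0.0 q [ 30.  35. -40.  94.  25.  60.  92.]
1, 0, 27, 0, 0, 0,
3, -1, 54, 0, 0, 0,
4, -1, 81, 0, 0, 0.01,
4, -1, 81, 0, 0, 0.01,
```

View pics/side3.png

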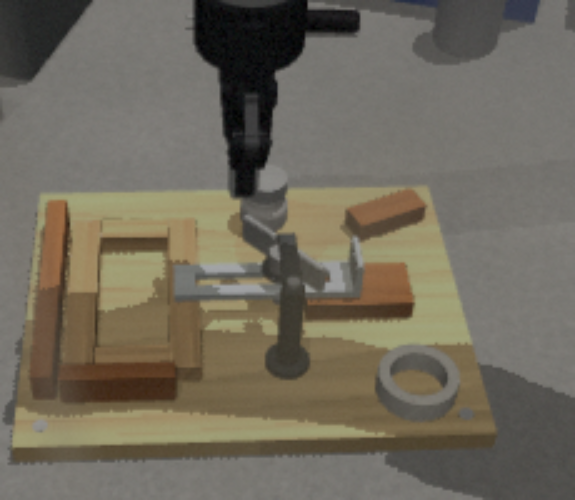

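View pics/top3.png

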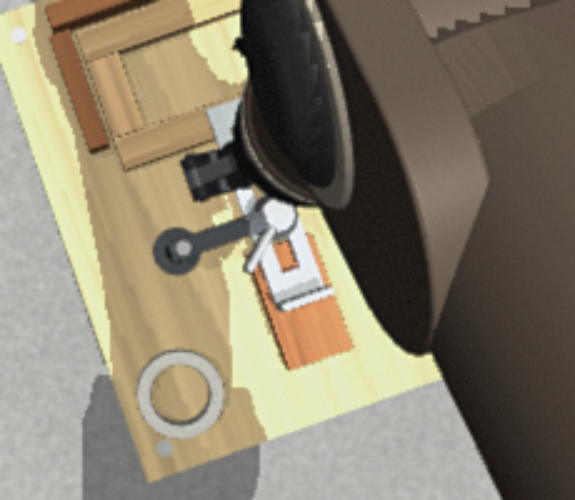

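The fingertips hover at side-crop (243,190), on the frame side of the nut. The strap stays forward and the wings still lie at (262,235)–(315,275). I'll descend.

>>> carry_out(
  targets=[1, -2, 20, 0, 0, 0, 3, -2, 50, 0, 0, 0, 4, -2, 81, 0, 0, 0, 4, -2, 81, 0, 0, 0],
)

```text
time: 7.5
tcp_pos: [0.6179, -0.0811, 0.0561]
eef_rot: [179.8, 0.0, -160.9]
wrist_force: [-0.2, -0.3, 0.2]
grip_width: 0.0001
```

```bash
cat >> plan.py <<'E'
def arc(th_end,n,r=.033,z=.058,step=8.0,hold=0,ylo=-180,yhi=0):
    o,p,R=cur();j=inj(p);th=np.degrees(np.arctan2(j[1],j[0]))
    if th>60: th-=360
    print("theta now",round(th,1),"r",round(np.hypot(j[0],j[1]),1))
    T=[]
    for k in range(n):
        t=max(th_end,th-step*(k+1));y=198.9+np.clip(t,ylo,yhi);a=np.radians(t)
        T.append((jw(P,(r*np.cos(a),r*np.sin(a),z)),y))
    rows(T)
E
python3 - <<'E'
from plan import *
st(); arc(-195,8)
E
```

```text
t 7.5 jig mm [28.3  0.5 56.1] rot [ 179.8    0.  -160.9] F [-0.2 -0.3  0.2] M [ 0.03  0.01 -0.03] g 0.0 q [ 28.  40. -37.  99.  29.  52.  89.]
theta now 1.1 r 28.4
-4, -5, -2, 0, -0, 0.12,
-4, -9, -2, 0, -0, 0.26,
-2, -13, -2, 0, -0, 0.4,
0, -17, -2, 0, -0, 0.54,
3, -21, -2, 0, -0, 0.68,
6, -25, -2, 0, -0, 0.82,
9, -28, -2, 0, -0, 0.96,
13, -30, -2, 0, -0, 1.1,
```

>>> carry_out(
  targets=[-4, -5, -2, 0, 0, 0.12, -4, -9, -2, 0, 0, 0.26, -2, -13, -2, 0, 0, 0.4, 0, -17, -2, 0, 0, 0.54, 3, -21, -2, 0, 0, 0.68, 6, -25, -2, 0, 0, 0.82, 9, -28, -2, 0, 0, 0.96, 13, -30, -2, 0, 0, 1.1],
)

```text
time: 8.3
tcp_pos: [0.6151, -0.1143, 0.059]
eef_rot: [179.9, -0.1, 135.7]
wrist_force: [1.5, 0.8, -1.2]
grip_width: 0.0
```

Run:
```python
from plan import *
st(); arc(-195,8)
for n in("side","top"): 
    im=bot.capture(n);x,y=(230,60) if n=="side" else (270,120)
    cv2.imwrite(f"pics/{n}4.png",cv2.resize(im[y:y+200,x:x+230,::-1],None,fx=2.5,fy=2.5))
```

```text
t 8.3 jig mm [ 14.9 -29.9  59. ] rot [ 1.799e+02 -1.000e-01  1.357e+02] F [ 1.5  0.8 -1.2] M [ 0.15 -0.22 -0.04] g 0.0 q [ 21.  36. -21.  99.  17.  48.  38.]
theta now -63.5 r 33.4
1, -5, 1, 0, -0, 0.14,
2, -9, 1, 0, -0, 0.28,
3, -13, 1, 0, -0, 0.42,
6, -17, 1, 0, -0, 0.56,
8, -21, 1, 0, -0, 0.7,
11, -24, 1, 0, -0, 0.84,
15, -27, 1, 0, -0, 0.98,
19, -30, 1, 0, -0, 1.12,
```

View pics/side4.png

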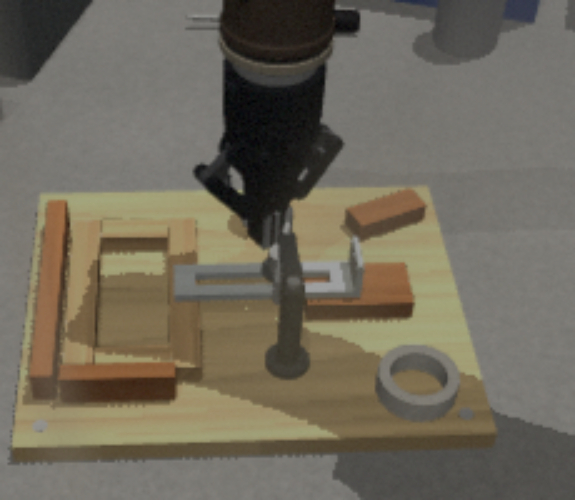

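View pics/top4.png

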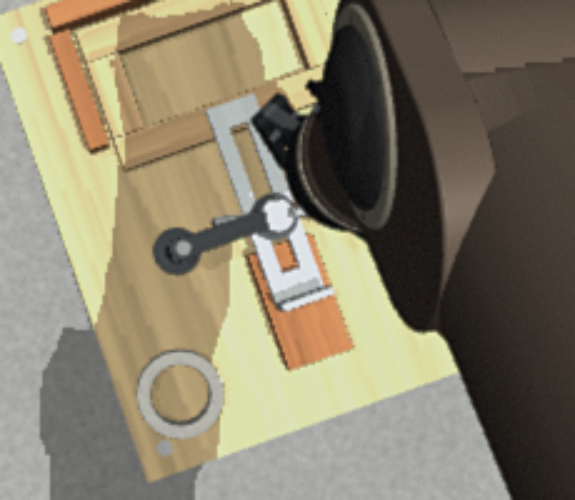

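The nut is turning: the far wing now peeks out beside the keeper at top-crop (220,220), and the fingers sit behind the near wing. I'll continue the stroke.

>>> carry_out(
  targets=[1, -5, 1, 0, 0, 0.14, 2, -9, 1, 0, 0, 0.28, 3, -13, 1, 0, 0, 0.42, 6, -17, 1, 0, 0, 0.56, 8, -21, 1, 0, 0, 0.7, 11, -24, 1, 0, 0, 0.84, 15, -27, 1, 0, 0, 0.98, 19, -30, 1, 0, 0, 1.12],
)

```text
time: 9.2
tcp_pos: [0.58, -0.1232, 0.0586]
eef_rot: [-180.0, -0.1, 71.6]
wrist_force: [0.9, -0.2, -0.6]
grip_width: -0.0001
```

Run:
```python
from plan import *
st(); arc(-195,8)
```

```text
t 9.2 jig mm [-21.2 -27.   58.6] rot [-1.80e+02 -1.00e-01  7.16e+01] F [ 0.9 -0.2 -0.6] M [-0.09 -0.23 -0.03] g -0.0 q [ 12.  32.  -6. 105.   4.  44. -15.]
theta now -128.1 r 34.3
2, -5, 1, -0, -0, 0.15,
3, -9, 1, -0, -0, 0.29,
4, -13, 1, -0, -0, 0.43,
7, -17, 1, -0, -0, 0.57,
9, -21, 1, -0, -0, 0.71,
13, -24, 1, -0, -0, 0.85,
16, -27, 1, -0, -0, 0.92,
20, -29, 1, -0, -0, 0.92,
```

>>> carry_out(
  targets=[2, -5, 1, 0, 0, 0.15, 3, -9, 1, 0, 0, 0.29, 4, -13, 1, 0, 0, 0.43, 7, -17, 1, 0, 0, 0.57, 9, -21, 1, 0, 0, 0.71, 12, -24, 1, 0, 0, 0.85, 15, -27, 1, 0, 0, 0.91, 18, -29, 1, 0, 0, 0.91],
)

```text
time: 10.0
tcp_pos: [0.5578, -0.097, 0.058]
eef_rot: [-179.9, -0.1, 19.6]
wrist_force: [0.7, -1.3, 0.9]
grip_width: 0.0
```

Run:
```python
from plan import *
st(); arc(-195,2)
for n in("side","top"): 
    im=bot.capture(n);x,y=(230,60) if n=="side" else (270,120)
    cv2.imwrite(f"pics/{n}5.png",cv2.resize(im[y:y+200,x:x+230,::-1],None,fx=2.5,fy=2.5))
```

```text
t 10.0 jig mm [-33.7   5.   58. ] rot [-1.799e+02 -1.000e-01  1.960e+01] F [ 0.7 -1.3  0.9] M [-0.19 -0.06  0.01] g 0.0 q [ -1.  30.   8. 109.  -6.  41. -60.]
theta now -188.4 r 34.1
2, -4, 0, -0, -0, 0.01,
2, -4, 0, -0, -0, 0.01,
```

View pics/side5.png

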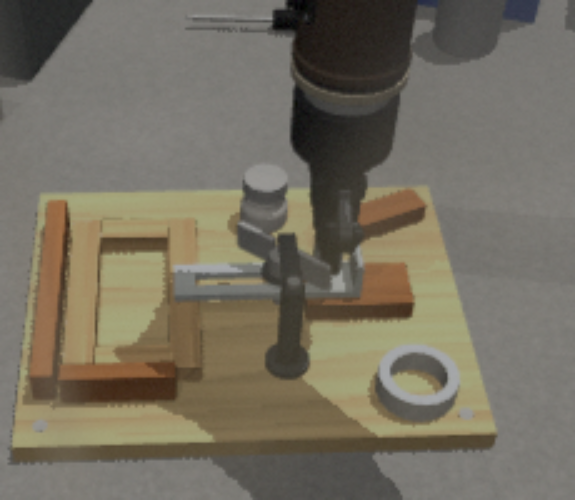

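View pics/top5.png

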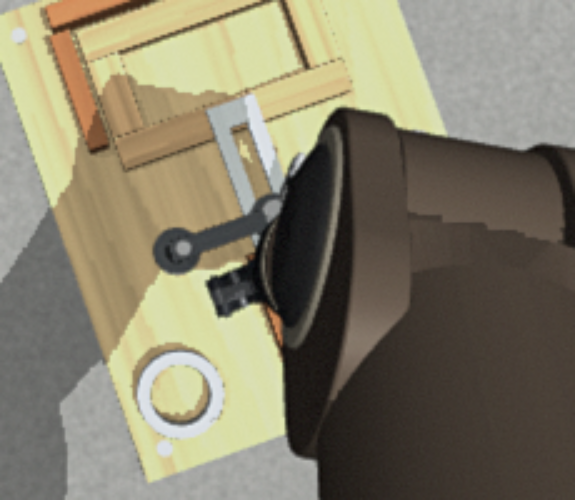

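The stroke carried the nut about half a turn. The other wing now points to the jar side at side-crop (255,238). I'll push a touch more, back off and lift.

>>> carry_out(
  targets=[2, -4, 0, 0, 0, 0, 2, -4, 0, 0, 0, 0, 0, 3, 0, 0, 0, 0, 0, 4, -15, 0, 0, 0, 0, 4, -55, 0, 0, 0, 0, 4, -84, 0, 0, 0],
)

```text
time: 10.7
tcp_pos: [0.5593, -0.1014, 0.1433]
eef_rot: [-179.9, -0.0, 19.8]
wrist_force: [0.5, 0.5, 0.0]
grip_width: 0.0005
```

Run:
```python
from plan import *
st(); T=lin((.033,.008,.14),198.9,23,wrap=False); rows(T[:8])
```

```text
t 10.7 jig mm [-33.7   0.3 143.3] rot [-179.9   -0.    19.8] F [0.5 0.5 0. ] M [-0.02  0.03  0.01] g 0.0 q [ -1.  23.   9. 105.  -5.  52. -61.]
3, 0, 0, -0, -0, -0.14,
6, -1, 0, -0, -0, -0.27,
9, -1, 0, -0, -0, -0.41,
12, -1, 1, -0, -0, -0.54,
15, -1, 1, -0, -0, -0.68,
17, -2, 1, -0, -0, -0.82,
20, -2, 1, -0, -0, -0.95,
23, -2, 1, -0, -0, -1.09,
```

>>> carry_out(
  targets=[3, 0, 0, 0, 0, -0.14, 6, -1, 0, 0, 0, -0.27, 9, -1, 0, 0, 0, -0.41, 12, -1, 1, 0, 0, -0.54, 15, -1, 1, 0, 0, -0.68, 17, -2, 1, 0, 0, -0.82, 20, -2, 1, 0, 0, -0.95, 23, -2, 1, 0, 0, -1.09],
)

```text
time: 11.5
tcp_pos: [0.5802, -0.0925, 0.1423]
eef_rot: [-180.0, -0.1, 82.5]
wrist_force: [-0.1, -0.3, 0.3]
grip_width: 0.0002
```

Run:
```python
from plan import *
st(); T=lin((.033,.008,.14),198.9,15,wrap=False); rows(T[:8])
```

```text
t 11.5 jig mm [-11.    2.  142.3] rot [-1.80e+02 -1.00e-01  8.25e+01] F [-0.1 -0.3  0.3] M [-0.02  0.01  0.02] g 0.0 q [  8.  25.  -5. 102.   3.  53.  -5.]
2, 2, 0, -0, -0, -0.14,
3, 5, 0, -0, -0, -0.27,
5, 7, 0, -0, -0, -0.41,
7, 10, 1, 0, -0, -0.54,
8, 12, 1, 0, -0, -0.68,
10, 15, 1, 0, -0, -0.81,
12, 17, 1, 0, -0, -0.95,
13, 20, 1, 0, -0, -1.08,
```

>>> carry_out(
  targets=[2, 2, 0, 0, 0, -0.14, 3, 5, 0, 0, 0, -0.27, 5, 7, 0, 0, 0, -0.41, 7, 10, 1, 0, 0, -0.54, 8, 12, 1, 0, 0, -0.68, 10, 15, 1, 0, 0, -0.81, 12, 17, 1, 0, 0, -0.95, 13, 20, 1, 0, 0, -1.08],
)

```text
time: 12.3
tcp_pos: [0.6017, -0.0829, 0.1412]
eef_rot: [179.9, -0.1, 144.7]
wrist_force: [-0.1, -0.1, -0.3]
grip_width: -0.0003
```

Run:
```python
from plan import *
st(); T=lin((.033,.008,.14),198.9,7); rows(T+T[-1:])
```

```text
t 12.3 jig mm [ 12.4   4.1 141.2] rot [ 1.799e+02 -1.000e-01  1.447e+02] F [-0.1 -0.1 -0.3] M [-0.01 -0.02  0.02] g -0.0 q [ 18.  28. -19.  98.  11.  55.  49.]
-1, 3, 0, 0, -0, -0.14,
-3, 5, 0, 0, -0, -0.27,
-4, 8, 1, 0, -0, -0.41,
-5, 11, 1, 0, -0, -0.54,
-6, 14, 1, 0, -0, -0.68,
-8, 16, 1, 0, -0, -0.81,
-9, 19, 1, 0, -0, -0.95,
-9, 19, 1, 0, -0, -0.95,
```

>>> carry_out(
  targets=[-1, 3, 0, 0, 0, -0.14, -3, 5, 0, 0, 0, -0.27, -4, 8, 1, 0, 0, -0.41, -5, 11, 1, 0, 0, -0.54, -6, 14, 1, 0, 0, -0.68, -8, 16, 1, 0, 0, -0.81, -9, 19, 1, 0, 0, -0.95, -9, 19, 1, 0, 0, -0.95],
)

```text
time: 13.1
tcp_pos: [0.6201, -0.0732, 0.1399]
eef_rot: [179.8, 0.0, -160.7]
wrist_force: [0.3, 0.1, -1.0]
grip_width: 0.0001
```

Run:
```python
from plan import *
st(); T=lin((.034,.008,.058),198.9,3); rows(T+T[-1:])
for n in("side",): 
    im=bot.capture(n);x,y=(230,60) if n=="side" else (270,120)
    cv2.imwrite(f"pics/{n}6.png",cv2.resize(im[y:y+200,x:x+230,::-1],None,fx=2.5,fy=2.5))
```

```text
t 13.1 jig mm [ 32.9   7.3 139.9] rot [ 179.8    0.  -160.7] F [ 0.3  0.1 -1. ] M [-0.02  0.02 -0.05] g 0.0 q [ 25.  32. -32.  95.  19.  58.  96.]
0, 0, 27, 0, 0, 0,
-1, 0, 55, 0, 0, 0,
-1, 0, 82, 0, 0, 0.01,
-1, 0, 82, 0, 0, 0.01,
```

View pics/side6.png

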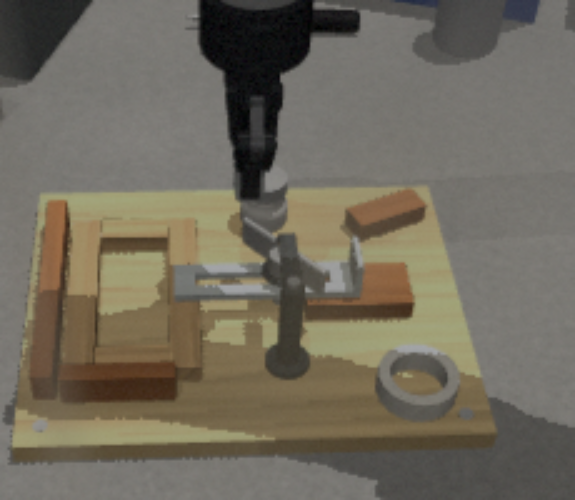

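The wings are again at about -47°, with the near wing end at side-crop (258,235). I'll descend for stroke 2.

>>> carry_out(
  targets=[-1, 0, 27, 0, 0, 0, -1, 0, 55, 0, 0, 0, -1, 0, 82, 0, 0, 0, -1, 0, 82, 0, 0, 0],
)

```text
time: 13.55
tcp_pos: [0.6179, -0.0733, 0.0543]
eef_rot: [179.7, -0.4, -161.2]
wrist_force: [-0.7, 0.1, -0.8]
grip_width: -0.0003
```

Run:
```python
from plan import *
st(); arc(-195,8)
```

```text
t 13.55 jig mm [30.9  7.9 54.3] rot [ 179.7   -0.4 -161.2] F [-0.7  0.1 -0.8] M [ 0.01  0.04 -0.06] g -0.0 q [ 23.  38. -29.  99.  23.  50.  92.]
theta now 14.4 r 31.9
-2, -4, -4, 0.01, -0.01, -0,
-2, -9, -4, 0.01, -0.01, 0.03,
-2, -13, -4, 0, -0.01, 0.17,
-1, -18, -4, 0, -0.01, 0.31,
1, -22, -4, 0, -0.01, 0.45,
3, -26, -4, 0, -0.01, 0.58,
6, -30, -4, 0, -0.01, 0.72,
9, -33, -4, 0, -0.01, 0.86,
```

>>> carry_out(
  targets=[-2, -4, -4, 0, 0, 0, -2, -9, -4, 0, 0, 0.03, -2, -13, -4, 0, 0, 0.17, -1, -18, -4, 0, 0, 0.31, 1, -22, -4, 0, 0, 0.45, 3, -26, -4, 0, 0, 0.58, 6, -30, -4, 0, 0, 0.72, 9, -33, -4, 0, 0, 0.86],
)

```text
time: 14.35
tcp_pos: [0.6215, -0.1079, 0.0602]
eef_rot: [180.0, -0.3, 149.0]
wrist_force: [1.3, 1.5, -1.2]
grip_width: -0.0001
```

Run:
```python
from plan import *
st(); arc(-195,8)
```

```text
t 14.35 jig mm [ 23.  -26.   60.2] rot [180.   -0.3 149. ] F [ 1.3  1.5 -1.2] M [ 0.24 -0.17  0.  ] g -0.0 q [ 18.  36. -17.  98.  13.  48.  54.]
theta now -48.5 r 34.7
2, -5, 2, 0, -0.01, 0.11,
3, -9, 2, -0, -0.01, 0.25,
4, -14, 2, -0, -0.01, 0.39,
6, -18, 2, -0, -0.01, 0.53,
9, -21, 2, -0, -0.01, 0.67,
12, -25, 2, -0, -0.01, 0.81,
16, -28, 2, -0, -0.01, 0.95,
19, -30, 2, -0, -0.01, 1.09,
```

>>> carry_out(
  targets=[2, -5, 2, 0, 0, 0.11, 3, -9, 2, 0, 0, 0.25, 4, -14, 2, 0, 0, 0.39, 6, -18, 2, 0, 0, 0.53, 9, -21, 2, 0, 0, 0.67, 12, -25, 2, 0, 0, 0.81, 16, -28, 2, 0, 0, 0.95, 19, -30, 2, 0, 0, 1.09],
)

```text
time: 15.15
tcp_pos: [0.5912, -0.1245, 0.0604]
eef_rot: [-180.0, -0.2, 86.1]
wrist_force: [0.2, -1.1, -1.4]
grip_width: 0.0
```

Run:
```python
from plan import *
st(); arc(-195,8)
```

```text
t 15.15 jig mm [-11.  -31.8  60.4] rot [-180.    -0.2   86.1] F [ 0.2 -1.1 -1.4] M [-0.19 -0.18  0.02] g 0.0 q [  8.  32.  -1. 103.   1.  44.   3.]
theta now -109.0 r 33.7
1, -5, 2, -0, -0, 0.07,
1, -9, 2, -0, -0, 0.21,
3, -14, 2, -0, -0, 0.35,
4, -18, 2, -0, -0, 0.49,
7, -22, 2, -0, -0, 0.63,
10, -25, 2, -0, -0, 0.77,
13, -28, 2, -0, -0, 0.91,
17, -31, 2, -0, -0, 1.05,
```

>>> carry_out(
  targets=[1, -5, 2, 0, 0, 0.09, 1, -9, 2, 0, 0, 0.22, 3, -14, 2, 0, 0, 0.35, 4, -18, 2, 0, 0, 0.49, 7, -22, 2, 0, 0, 0.63, 10, -25, 2, 0, 0, 0.77, 13, -28, 2, 0, 0, 0.91, 17, -31, 2, 0, 0, 1.05],
)

```text
time: 15.95
tcp_pos: [0.5628, -0.106, 0.0603]
eef_rot: [-179.9, -0.3, 25.4]
wrist_force: [1.3, -1.2, -0.4]
grip_width: -0.0003
```

Run:
```python
from plan import *
st(); arc(-197,4)
```

```text
t 15.95 jig mm [-31.9  -5.1  60.3] rot [-179.9   -0.3   25.4] F [ 1.3 -1.2 -0.4] M [-0.22 -0.08 -0.02] g -0.0 q [ -5.  30.  14. 109. -11.  42. -49.]
theta now -170.9 r 32.3
-1, -5, 2, -0, -0, 0.09,
0, -9, 2, -0, -0, 0.11,
2, -14, 2, -0, -0, 0.11,
2, -15, 2, -0, -0, 0.11,
```

Stroke 2 ends here; then back off and lift.

>>> carry_out(
  targets=[-1, -5, 2, 0, 0, 0.09, 0, -9, 2, 0, 0, 0.11, 1, -14, 2, 0, 0, 0.11, 1, -15, 2, 0, 0, 0.11, 0, -10, 2, 0, 0, 0.11, -1, -7, -15, 0, 0, 0.11, -1, -6, -55, 0, 0, 0.11, -1, -6, -82, 0, 0, 0.11],
)

```text
time: 16.75
tcp_pos: [0.5594, -0.1023, 0.1441]
eef_rot: [-179.9, -0.3, 19.1]
wrist_force: [1.0, 0.5, -0.5]
grip_width: -0.0004
```

Run:
```python
from plan import *
st(); T=lin((.033,.006,.14),198.9,23,wrap=False); rows(T[:8])
for n in("side",): 
    im=bot.capture(n);x,y=(230,60) if n=="side" else (270,120)
    cv2.imwrite(f"pics/{n}7.png",cv2.resize(im[y:y+200,x:x+230,::-1],None,fx=2.5,fy=2.5))
```

```text
t 16.75 jig mm [-33.9  -0.6 144.1] rot [-179.9   -0.3   19.1] F [ 1.   0.5 -0.5] M [-0.   -0.02  0.03] g -0.0 q [ -9.  24.  18. 106. -10.  52. -56.]
3, 0, 0, -0, -0, -0.14,
6, -1, 0, -0, -0, -0.27,
9, -1, 1, -0, -0.01, -0.41,
12, -1, 1, -0, -0.01, -0.55,
15, -1, 1, 0, -0.01, -0.68,
17, -2, 1, 0, -0.01, -0.82,
20, -2, 1, 0, -0.01, -0.95,
23, -2, 2, 0, -0.01, -1.09,
```

View pics/side7.png

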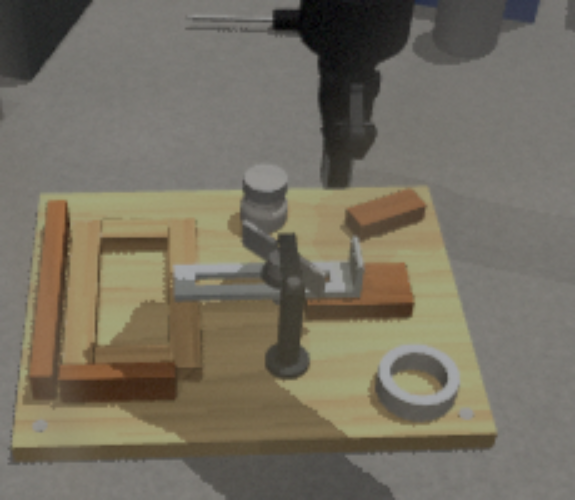

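The nut is about half a turn further on and visibly lower, with the near wing end at side-crop (258,240). I'll return for stroke 3.

>>> carry_out(
  targets=[3, 0, 0, 0, 0, -0.14, 6, -1, 0, 0, 0, -0.27, 9, -1, 1, 0, 0, -0.41, 12, -1, 1, 0, 0, -0.55, 15, -1, 1, 0, 0, -0.68, 17, -2, 1, 0, 0, -0.82, 20, -2, 1, 0, 0, -0.95, 23, -2, 2, 0, 0, -1.09],
)

```text
time: 17.6
tcp_pos: [0.5828, -0.0938, 0.1464]
eef_rot: [179.5, -0.3, 81.9]
wrist_force: [-0.2, 0.0, -0.1]
grip_width: -0.0002
```

Run:
```python
from plan import *
st(); T=lin((.033,.006,.14),198.9,15,wrap=False); rows(T[:8])
```

```text
t 17.6 jig mm [-9.000e+00 -1.000e-01  1.464e+02] rot [179.5  -0.3  81.9] F [-0.2  0.  -0.1] M [-0.04 -0.05 -0.01] g -0.0 q [  2.  25.   4. 102.  -2.  52.  -2.]
2, 2, 0, 0.01, -0, -0.14,
3, 5, 1, 0.01, -0, -0.27,
5, 7, 1, 0.01, -0, -0.41,
7, 9, 2, 0.01, -0, -0.54,
8, 12, 2, 0.01, -0, -0.68,
10, 14, 3, 0.01, -0, -0.82,
11, 16, 3, 0.01, 0, -0.95,
13, 18, 4, 0.01, 0, -1.09,
```

>>> carry_out(
  targets=[2, 2, 0, 0.01, 0, -0.14, 3, 5, 1, 0.01, 0, -0.27, 5, 7, 1, 0.01, 0, -0.41, 7, 9, 2, 0.01, 0, -0.54, 8, 12, 2, 0.01, 0, -0.68, 10, 14, 3, 0.01, 0, -0.82, 11, 16, 3, 0.01, 0, -0.95, 13, 18, 4, 0.01, 0, -1.09],
)

```text
time: 18.4
tcp_pos: [0.6026, -0.0842, 0.1425]
eef_rot: [180.0, 0.1, 144.7]
wrist_force: [-0.3, -0.3, -0.7]
grip_width: 0.0001
```

Run:
```python
from plan import *
st(); T=lin((.033,.007,.14),198.9,7); rows(T+T[-1:])
```

```text
t 18.4 jig mm [ 12.9   2.6 142.5] rot [1.800e+02 1.000e-01 1.447e+02] F [-0.3 -0.3 -0.7] M [-0.    0.04  0.01] g 0.0 q [ 11.  27. -10.  99.   6.  54.  53.]
-1, 3, 0, 0, 0, -0.14,
-2, 5, 1, 0, 0, -0.27,
-4, 8, 1, -0, 0, -0.41,
-5, 11, 1, -0, 0, -0.54,
-6, 13, 2, -0, 0, -0.68,
-7, 16, 2, -0, 0, -0.81,
-8, 19, 2, -0, 0, -0.95,
-8, 19, 2, -0, 0, -0.95,
```

>>> carry_out(
  targets=[-1, 3, 0, 0, 0, -0.14, -2, 5, 1, 0, 0, -0.27, -4, 8, 1, 0, 0, -0.41, -5, 11, 1, 0, 0, -0.54, -6, 13, 2, 0, 0, -0.68, -7, 16, 2, 0, 0, -0.81, -8, 19, 2, 0, 0, -0.95, -8, 19, 2, 0, 0, -0.95],
)

```text
time: 19.2
tcp_pos: [0.6203, -0.0737, 0.1401]
eef_rot: [-180.0, 0.1, -160.8]
wrist_force: [0.6, -0.3, 0.9]
grip_width: 0.0001
```

Run:
```python
from plan import *
st(); T=lin((.034,.008,.058),198.9,3); rows(T+T[-1:])
```

```text
t 19.2 jig mm [ 33.    6.8 140.1] rot [-1.800e+02  1.000e-01 -1.608e+02] F [ 0.6 -0.3  0.9] M [ 0.01 -0.04 -0.04] g 0.0 q [ 19.  30. -23.  96.  14.  56. 100.]
0, 0, 27, -0, 0, 0,
-1, 1, 55, -0, 0, 0,
-1, 1, 82, -0, 0, 0.01,
-1, 1, 82, -0, 0, 0.01,
```

>>> carry_out(
  targets=[0, 0, 27, 0, 0, 0, -1, 1, 55, 0, 0, 0, -1, 1, 82, 0, 0, 0, -1, 1, 82, 0, 0, 0],
)

```text
time: 19.6
tcp_pos: [0.6181, -0.0729, 0.0544]
eef_rot: [179.9, -0.3, -161.0]
wrist_force: [-0.4, -0.1, -0.1]
grip_width: 0.0
```

Run:
```python
from plan import *
st(); arc(-195,8)
```

```text
t 19.6 jig mm [31.2  8.3 54.4] rot [ 179.9   -0.3 -161. ] F [-0.4 -0.1 -0.1] M [-0.02  0.03 -0.04] g 0.0 q [ 17.  36. -21.  99.  17.  48.  98.]
theta now 14.9 r 32.3
-2, -4, -4, 0, -0.01, 0,
-2, -9, -4, 0, -0.01, 0.02,
-1, -14, -4, 0, -0.01, 0.16,
0, -18, -4, 0, -0.01, 0.3,
1, -22, -4, 0, -0.01, 0.44,
4, -26, -4, 0, -0.01, 0.58,
6, -30, -4, 0, -0.01, 0.72,
10, -33, -4, 0, -0.01, 0.86,
```

>>> carry_out(
  targets=[-2, -4, -4, 0, 0, 0, -2, -9, -4, 0, 0, 0.02, -1, -14, -4, 0, 0, 0.16, 0, -18, -4, 0, 0, 0.3, 1, -22, -4, 0, 0, 0.44, 4, -26, -4, 0, 0, 0.58, 6, -30, -4, 0, 0, 0.72, 10, -33, -4, 0, 0, 0.86],
)

```text
time: 20.4
tcp_pos: [0.6212, -0.1078, 0.0605]
eef_rot: [-180.0, -0.1, 149.3]
wrist_force: [1.1, 0.4, -0.8]
grip_width: -0.0002
```

Run:
```python
from plan import *
st(); arc(-195,8)
```

```text
t 20.4 jig mm [ 22.8 -25.7  60.5] rot [-1.800e+02 -1.000e-01  1.493e+02] F [ 1.1  0.4 -0.8] M [ 0.08 -0.31  0.04] g -0.0 q [12. 35. -9. 99.  7. 47. 59.]
theta now -48.5 r 34.4
2, -5, 3, -0, -0, 0.12,
2, -9, 3, -0, -0, 0.26,
4, -14, 3, -0, -0, 0.4,
6, -18, 3, -0, -0, 0.54,
9, -21, 3, -0, -0, 0.68,
12, -25, 3, -0, -0, 0.82,
15, -28, 3, -0, -0, 0.96,
19, -30, 3, -0, -0, 1.1,
```

>>> carry_out(
  targets=[2, -5, 3, 0, 0, 0.12, 2, -9, 3, 0, 0, 0.26, 4, -14, 3, 0, 0, 0.4, 6, -18, 3, 0, 0, 0.54, 9, -21, 3, 0, 0, 0.68, 12, -25, 3, 0, 0, 0.82, 15, -28, 3, 0, 0, 0.96, 19, -30, 3, 0, 0, 1.1],
)

```text
time: 21.2
tcp_pos: [0.5912, -0.1246, 0.0597]
eef_rot: [179.9, -0.1, 85.8]
wrist_force: [1.3, -0.1, -0.5]
grip_width: 0.0002
```

Run:
```python
from plan import *
st(); arc(-195,8,step=6)
```

```text
t 21.2 jig mm [-11.  -31.9  59.7] rot [ 1.799e+02 -1.000e-01  8.580e+01] F [ 1.3 -0.1 -0.5] M [-0.19 -0.22  0.01] g 0.0 q [  2.  33.   8. 104.  -6.  44.   8.]
theta now -109.0 r 33.8
1, -4, 2, 0, -0, 0.03,
1, -7, 2, 0, -0, 0.14,
2, -10, 2, 0, -0, 0.24,
3, -14, 2, 0, -0, 0.35,
4, -17, 2, 0, -0, 0.45,
6, -20, 2, 0, -0, 0.56,
8, -23, 2, 0, -0, 0.66,
10, -25, 2, 0, -0, 0.77,
```

>>> carry_out(
  targets=[1, -4, 2, 0, 0, 0.05, 1, -7, 2, 0, 0, 0.14, 2, -10, 2, 0, 0, 0.24, 3, -14, 2, 0, 0, 0.35, 4, -17, 2, 0, 0, 0.45, 6, -20, 2, 0, 0, 0.56, 8, -23, 2, 0, 0, 0.66, 10, -25, 2, 0, 0, 0.77],
)

```text
time: 22.0
tcp_pos: [0.5684, -0.1133, 0.0595]
eef_rot: [179.8, -0.3, 41.3]
wrist_force: [-0.6, -0.8, -0.4]
grip_width: 0.0001
```

Run:
```python
from plan import *
st(); arc(-195,8,step=4)
```

```text
t 22.0 jig mm [-29.  -13.9  59.5] rot [179.8  -0.3  41.3] F [-0.6 -0.8 -0.4] M [-0.26  0.12  0.03] g 0.0 q [ -8.  31.  19. 108. -15.  42. -29.]
theta now -154.4 r 32.1
-1, -2, 2, 0, -0.01, 0.01,
-1, -5, 1, 0, -0.01, 0.08,
-1, -7, 1, 0, -0.01, 0.15,
0, -9, 1, 0, -0.01, 0.22,
0, -11, 1, 0, -0.01, 0.29,
1, -14, 1, 0, -0.01, 0.36,
2, -16, 1, 0, -0.01, 0.39,
3, -18, 1, 0, -0.01, 0.39,
```

>>> carry_out(
  targets=[-1, -2, 2, 0, 0, 0.02, -1, -5, 1, 0, 0, 0.08, -1, -7, 1, 0, 0, 0.15, 0, -9, 1, 0, 0, 0.22, 0, -11, 1, 0, 0, 0.29],
)

```text
time: 22.5
tcp_pos: [0.562, -0.1053, 0.0596]
eef_rot: [179.9, -0.5, 24.6]
wrist_force: [-0.0, -0.7, -0.1]
grip_width: -0.0001
```

Run:
```python
from plan import *
st(); arc(-200,6,step=3)
```

```text
t 22.5 jig mm [-32.4  -4.2  59.6] rot [179.9  -0.5  24.6] F [-0.  -0.7 -0.1] M [-0.13 -0.05  0.01] g -0.0 q [-12.  31.  24. 110. -18.  42. -43.]
theta now -172.6 r 32.7
0, -2, 2, 0, -0.01, 0.02,
0, -3, 2, 0, -0.01, 0.08,
0, -5, 2, 0, -0.01, 0.1,
0, -7, 2, 0, -0.01, 0.1,
1, -9, 2, 0, -0.01, 0.1,
1, -10, 2, 0, -0.01, 0.1,
```

>>> carry_out(
  targets=[0, -2, 2, 0, 0, 0.02, 0, -3, 2, 0, 0, 0.08, 0, -5, 2, 0, 0, 0.1],
)

```text
time: 22.8
tcp_pos: [0.5607, -0.1012, 0.0583]
eef_rot: [179.9, -0.6, 18.9]
wrist_force: [2.6, -4.3, -0.2]
grip_width: -0.0001
```

>>> carry_out(
  targets=[0, -1, 0, 0, 0, 0, 0, -2, 0, 0, 0, 0],
)

```text
time: 23.0
tcp_pos: [0.5608, -0.1008, 0.0587]
eef_rot: [179.7, -0.7, 18.9]
wrist_force: [2.0, -7.1, -1.8]
grip_width: 0.0003
```

The force rose to 4 N, then 7 N, at finger azimuth of about -180°, close to where the stop was predicted. I'll hold a little more, then back off and lift.

>>> carry_out(
  targets=[0, -2, 0, 0, 0, 0, 0, -3, 0, 0, 0, 0, 0, -3, 0, 0, 0, 0],
)

```text
time: 23.3
tcp_pos: [0.5607, -0.1006, 0.059]
eef_rot: [179.5, -0.7, 18.9]
wrist_force: [3.3, -8.2, -3.4]
grip_width: 0.0001
```

Run:
```python
from plan import *
st()
```

```text
t 23.3 jig mm [-32.1   0.6  59. ] rot [179.5  -0.7  18.9] F [ 3.3 -8.2 -3.4] M [-1.87 -0.6  -0.09] g 0.0 q [-14.  31.  25. 110. -20.  42. -48.]
```

>>> carry_out(
  targets=[0, 4, 0, 0, 0, 0, 0, 8, 0, 0, 0, 0, 0, 8, -30, 0, 0, 0, 0, 8, -75, 0, 0, 0, -30, 20, -110, 0, 0, 0, -75, 40, -120, 0, 0, 0, -120, 60, -130, 0, 0, 0, -140, 80, -130, 0, 0, 0],
)

```text
time: 24.1
tcp_pos: [0.4496, -0.2229, 0.1894]
eef_rot: [179.6, -0.8, 18.9]
wrist_force: [0.6, -0.2, 0.1]
grip_width: 0.0001
```

>>> carry_out(
  targets=[-30, 30, 0, 0, 0, 0, -60, 60, 0, 0, 0, 0, -60, 60, 0, 0, 0, 0, -60, 60, 0, 0, 0, 0],
)

```text
time: 24.5
tcp_pos: [0.4119, -0.2994, 0.1892]
eef_rot: [179.6, -0.9, 18.8]
wrist_force: [-0.5, 1.4, 0.8]
grip_width: -0.0002
```

Run:
```python
from plan import *
st()
for n in("side","top"): 
    im=bot.capture(n);x,y=(230,60) if n=="side" else (270,90)
    for q in("strap_tab","nut_wings","frame_mid"): print(n,q,[(d["location"],round(d["confidence"],2)) for d in bot.landmark_of(n,q)[:1]])
    im=cv2.resize(im[y:y+200,x:x+230,::-1],None,fx=2.5,fy=2.5)
    for a in(-10,-9.6):
        c,s=.046*np.cos(a),.046*np.sin(a)
        for sg in(1,-1):
            q=((proj(n,jw(P,(sg*c,sg*s,.078)))+.5-[x,y])*2.5).astype(int);cv2.circle(im,tuple(map(int,q)),2,(0,0,255) if a==-10 else (255,0,0),-1)
    cv2.imwrite(f"pics/{n}9.png",im)
    print(n,"expected tab",proj(n,jw(P,(-.065,0,.058))).round(1),"frame",proj(n,jw(P,(.125,0,.027))).round(1))
```

```text
t 24.5 jig mm [-237.4 -139.3  189.2] rot [179.6  -0.9  18.8] F [-0.5  1.4  0.8] M [ 0.05  0.01 -0.02] g -0.0 q [  1.  16.  36. 113. -12.  54. -28.]
side strap_tab [([375.8, 162.6], 0.55)]
side nut_wings [([343.2, 162.0], 0.57)]
side frame_mid [([280.5, 177.8], 0.84)]
side expected tab [374.3 165.8] frame [283.2 177.8]
top strap_tab [([391.7, 238.2], 0.61)]
top nut_wings [([383.9, 203.1], 0.81)]
top frame_mid [([355.1, 147.8], 0.86)]
top expected tab [391.5 242. ] frame [354.9 145.4]
```

View pics/side9.png

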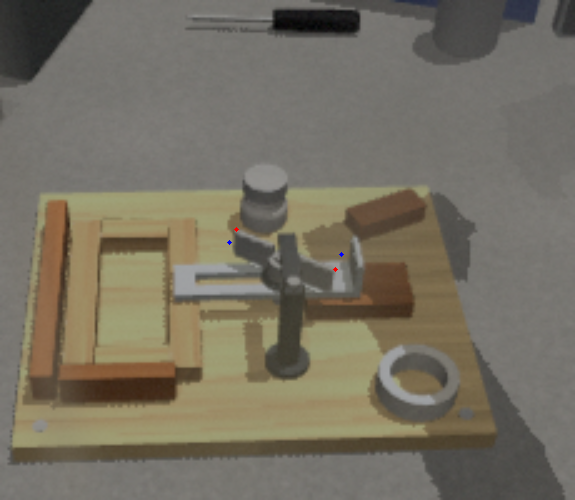

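View pics/top9.png

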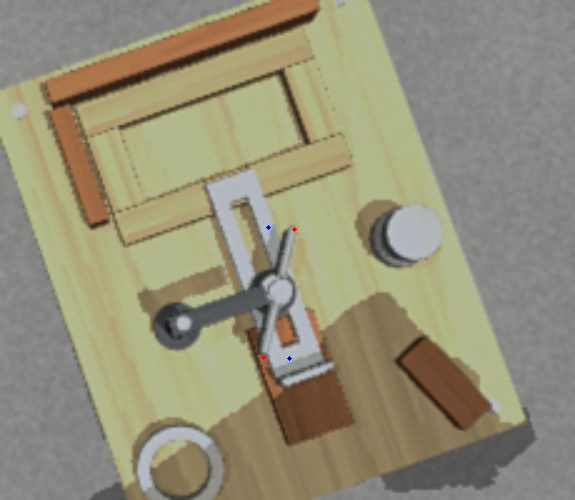

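The wings point at the predicted angle for 10.0 rad (red dots), not the 9.6 rad one (blue). The strap is forward over the rail, and the frame and bystanders are unmoved. I'm handing in.

Run:
```python
from plant import bot
print(bot.finish_job())
```

```text
the job is handed in; nothing more can be done
None
```

The frame is clamped and the job is handed in at about 25 s of the 58 s allowed; the hand-in reports no verdict.

- **Strap:** I pushed it forward by its tab with the shut fingertips. The force jumped from about 2 N to about 10 N at the stop, and its toe lies over the near rail.
- **Nut:** I turned it clockwise in three strokes by pushing the wings round. On the last stroke the finger stopped moving as the force climbed to about 9 N.
- **Last pictures:** The wings match the 10.0 rad position rather than the 9.6 rad limit. The frame's detected centre moved only about 1 pixel from the start. The jar, tape and offcut looked unmoved, and the hand was well clear with wrist force near zero.
- **Disagreement:** The detected tab point was 3–4 pixels off the position I projected for it fully forward (side 375.8, 162.6 against 374.3, 165.8; top 391.7, 238.2 against 391.5, 242.0). The detector was only about 0.6 confident, and in the top view the difference is on the forward side.

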